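# Measure the book in the bindery's measuring case

### The job

Measure the maroon book in the measuring case: lift its green lid and lay it right back so that it stays open resting on its stop, without slamming it, then slide the jaw with the orange top against it until the book is nipped squarely between it and the fixed jaw, pressing for a moment to feel it firmly held, without ramming or crushing it. Leave lid, jaw and book like that and do not disturb the other things on the bench.

Things in the scene. Friction and masses are not known exactly. Their poses are not given: they have to be found in the camera images.
- case: Measuring case, an open wooden box screwed to the bench: 180 mm (its x) by 360 mm (its y) by 75 mm high outside, walls and floor 12 mm thick. Origin at the centre of its underside; its x axis points from the front wall (with the lid's tab) to the hinge side, its y axis from the fixed jaw to the sliding jaw, z up. Two small steel ears stick out 25 mm at its y ends, 4 mm high.
- lid (a joint): Angle of the case's green lid (rad): 0 shut, grows as it opens, 1.85 resting on its stop (leaning back beyond upright). It is a plain 10 mm board of about 0.55 kg, 180 by 360 mm, hinged along the far top edge of the case; it falls shut below 1.57 and falls back gently onto its stop above.
- lid_tab (a point): Middle of the outer lower edge of the brass pull tab at the lid's front: the tab is 70 mm wide and 10 mm thick and sticks out 30 mm beyond the front wall, level with the lid, 75 mm above the bench when shut, with free space below it. It is 210 mm from the hinge. Moves with the lid, axes as the case's when shut.
- lid_hinge (a point): Middle of the hinge line, at the level of the lid's underside: 90 mm along +x of the case from its origin, 75.5 mm above the bench. The hinge line runs along the case's y.
- fixed_jaw: Fixed aluminium jaw inside the case at its -y end, 110 mm wide (x), 18 mm thick, 50 mm high. Origin at the middle of the foot of its face, on the case's floor (case coordinates 0, -150, 12 mm); its y axis points from the face towards the book.
- sliding_jaw: Aluminium plate 100 mm wide (x), 14 mm thick (y), with an orange grip 50 mm wide, 14 mm thick above it, its top 67 mm above the bench. Origin at the middle of the foot of its face towards the book, 12 mm above the bench; the plate extends 14 mm to +y from it. Behind the plate a carriage reaches 30 mm to +y, its top 24 mm high. Slides along the case's y with 3.5 N of friction and stays put.
- jaw_grip (a point): Centre of the top of the orange grip of the sliding jaw.
- book: Maroon bound book lying loose on the case's floor between the jaws: 105 mm (its x) by 150 mm (its y, the length to be measured) by 32 mm thick, about 0.36 kg. Origin at the centre of its underside; at the start it may lie a little askew, off the fixed jaw.
- glue_tub: White empty plastic tub, 90 mm across, 80 mm high, beside the case. Origin at the centre of its underside. Bystander.
- rinse_tub: Clear empty plastic tub, 84 mm across, 85 mm high. Origin at the centre of its underside. Bystander.
- thread_spool: Cream spool of thread, 52 mm across, 72 mm high, standing. Origin at the centre of its underside. Bystander.
- glue_brush: Flat glue brush lying on the bench, about 200 mm long, origin near its middle. Bystander.
- press_weight: Brass block weight, 60 by 90 by 45 mm. Origin at the centre of its underside. Bystander.
- closed_book: Blue book lying flat on the bench, 120 by 170 by 28 mm. Origin at the centre of its underside. Bystander.

How it is judged:
By the outcome, as a careful person would: the job done as asked, in the order asked, and still so for the second after the job is handed in, with the robot touching nothing.
It also fails if it takes over 64 s, if anything falls off the work surface, if the arm or the gripper's body presses on something with over 40 N, if the wrist force passes 120 N, or if a joint passes its speed limit or range.

### The arm

A 6-joint arm with a two-finger parallel gripper is mounted at the origin on the work surface. World frame = base frame: x ahead of the robot, y to its left, z up, the work surface at z = 0. Lengths are in m, angles in rad, forces in N, time in s.
With the tool pointing down it reaches from about 0.25 to 0.725 m from the base axis. Payload 4 kg.
Tool frame: the origin (TCP) lies at the very end of the fingers, on their centre line; the grasp point (between the pads) lies 19 mm behind it; z points along the fingers, y is the line along which they close (so a half turn about z gives the same grasp; the last joint's range is limited). The gripper opens to 85 mm and grips with 20 to 120 N. Pads are 22 mm wide; open, the fingers measure 114 mm over their backs; the gripper's body (76 mm by 85 mm) begins 54 mm behind the grasp point. The pads swing forward as they close: fully open they stand 13 mm farther back than shut.
Start: joints at [1.341, 0.241, 0.005, 1.335, 0, 1.571], TCP at [0.114, 0.487, 0.231] pointing down, gripper open.
Joint ranges: [-2.72, 2.72], [-1.05, 1.87], [-1.09, 1.28], [-1.99, 2.15], [-1.42, 1.44], [-3.14, 3.14]. Speed limits (rad/s): [2.79, 2.79, 3.14, 3.14, 3.14, 3.14].

### API

Orientations are given as a unit quaternion [x, y, z, w].
In Python, from workcell import monitor, viewer, job gives the robot as it stands.
- The arm moves only by the tool arm_command, never from a script. Its argument "increments" is a list of rows, each an object of numbers: "dx", "dy", "dz": the shift along the tool's x, y, z in cm; "wx", "wy", "wz": the turn, a rotation vector about the tool's x, y, z in rad; "grip": the finger opening in cm, from 0 to 8.54. In form: [{"dx": .., "dy": .., "dz": .., "wx": .., "wy": .., "wz": .., "grip": ..}, ...]. A call has 1 to 10 rows; each row is the pose to reach, as a shift and turn from the pose commanded when the call began, along the tool's axes at that moment; what a row does not reach only later rows make up. A row lasts 1/10 s, in which the tool goes at most 50 mm and 8.59 degrees, less where a joint would pass 70% of its speed; a pose out of reach is approached as far as the arm can. A call with a gripper value outside its range is refused whole. The fingers move at their own pace and stop on an object; the grip force is fixed at half the most. Time passes only in rows, so rows that repeat a pose let the fingers close. It gives the time, the measured TCP pose, the force, the opening and the grip force at its end, in the units of the state.
- monitor.get_obs(): the state, without advancing time (a new reading comes with each control period).
- viewer.camera(name): name is "side" or "top"; returns (picture, depth): 420x560x3 uint8, red, green, blue; 420x560 float32, m along the optical axis (not along the pixel's ray), 0 where there is no reading.
- viewer.get_calibration(name): a dict with "fovy" (degrees; the focal length in pixels is half the picture's height over the tangent of half this angle, whatever the lens; pixels are square), "cx", "cy" (the principal point, pixels), "view" (4x4, takes a point from world to camera coordinates). Camera axes: x right, y up, looking along -z (the intrinsics and any distortion apply to the point x, -y, -z); pixel columns grow to the right and rows downward; lengths in m; the calibration is good to about 2 mm. A picture is of the moment at which its call begins. get_calibration takes no time and is no camera call.
- job.job_done(): hands the job in; it is judged then, once.
The state is a dict: "clock": time; "joint_pos": joint angles; "joint_vel": joint speeds; "tau": joint torques, N m; "eef_pos": TCP position; "tool_rot": TCP orientation; "ft_force": force on the tool from outside, world axes, zero at the start; "ft_torque": the same for the moment, N m; "grip_width": finger opening in m; "grasp_force": force on a finger pad.
Only numpy, scipy, OpenCV 4.12 (cv2) and the standard library are available. Lean on these libraries where they do the work, as an engineer would, in place of code of your own. Each camera call takes 0.05 s, during which the arm holds its last target. There are 200 camera calls.

## Working session

There is one attempt and no reset: what is moved stays moved. The work goes in short steps, Python scripts to look and compute and a tool call to move; the robot and the scene stay as the last step left them, time stands still between calls to the robot, and variables do not carry over. Pictures are saved under pics/ and viewed, at most 10 in all, crops included, and the job is handed in when it is done.

Besides the shell and the picture viewer there is one more tool, called in YAML: its name, and indented under it one key for each argument. arm_command: Moves the arm, as the interface text tells. Its arguments: {"type":"object","properties":{"increments":{"type":"array","items":{"type":"object","properties":{"dx":{"type":"number"},"dy":{"type":"number"},"dz":{"type":"number"},"wx":{"type":"number"},"wy":{"type":"number"},"wz":{"type":"number"},"grip":{"type":"number"}}}}},"required":["increments"]}

```bash
mkdir -p pics; ls
python3 - <<'E'
from workcell import monitor, viewer, job
import cv2,numpy as np
o=monitor.get_obs()
print({k:np.round(v,3).tolist() for k,v in o.items()})
for n in("top","side"):
    p,d=viewer.camera(n); cv2.imwrite(f"pics/{n}0.png",p[:,:,::-1]); np.savez(f"{n}0.npz",p=p,d=d)
    print(n,viewer.get_calibration(n),(d>0).mean())
E
```

```text
pics
{'clock': 0.0, 'joint_pos': [1.341, 0.241, 0.004, 1.335, -0.0, 1.571], 'joint_vel': [-0.001, -0.001, -0.001, -0.001, 0.001, -0.0], 'tau': [0.0, -37.232, 25.241, 0.017, 0.0, -0.0], 'eef_pos': [0.114, 0.486, 0.23], 'tool_rot': [0.115, 0.993, -0.001, -0.0], 'ft_force': [0.651, -0.737, 0.288], 'ft_torque': [0.022, 0.006, -0.018], 'grasp_force': 0.0, 'grip_width': 0.086}
top {'fovy': 43.10277134730855, 'cx': 283.40025198044543, 'cy': 213.68217595999113, 'view': array([[ 0.00238475, -0.99994793,  0.0099227 , -0.05708711],
       [ 0.98653892,  0.003975  ,  0.16347833, -0.53787515],
       [-0.16350926,  0.00939928,  0.98649702, -1.39469026],
       [ 0.        ,  0.        ,  0.        ,  1.        ]])} 0.9963392857142858
side {'fovy': 54.3351634915704, 'cx': 278.74397764079094, 'cy': 209.18614119763396, 'view': array([[ 0.73945781, -0.6730148 , -0.01591289, -0.43730026],
       [ 0.41858539,  0.44114031,  0.79383972, -0.27957546],
       [-0.52724606, -0.59367188,  0.60791881, -1.06968953],
       [ 0.        ,  0.        ,  0.        ,  1.        ]])} 0.9959141156462585
```

View pics/top0.png

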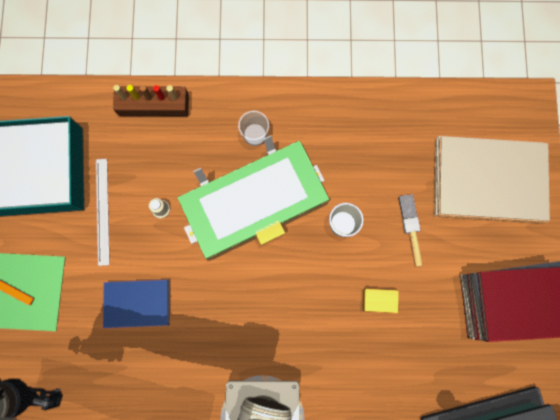

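View pics/side0.png

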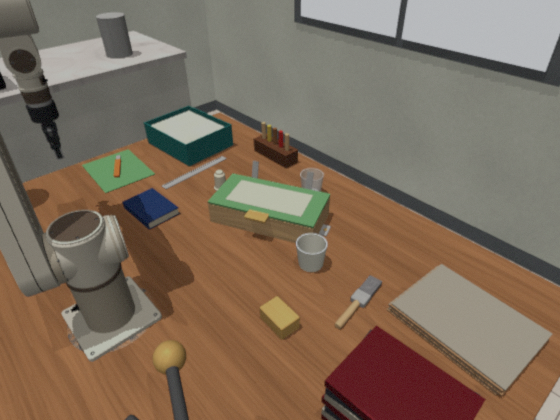

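The top view shows the case's green lid with corners near (302,143), (328,200), (206,257), (179,197). The brass tab is at (270,233) and the hinge is on the far side. That puts the fixed jaw at the right end and the sliding jaw at the left. Next I measure the pose.

```bash
cat > h.py <<'E'
import numpy as np, cv2
from workcell import monitor, viewer, job
def ray(n,uv):
    c=viewer.get_calibration(n); f=210/np.tan(np.radians(c["fovy"])/2); V=np.array(c["view"])
    uv=np.atleast_2d(uv).astype(float)
    d=np.c_[(uv[:,0]-c["cx"])/f,-(uv[:,1]-c["cy"])/f,-np.ones(len(uv))]
    return -V[:3,:3].T@V[:3,3], d@V[:3,:3]
def onz(n,uv,z):
    o,d=ray(n,uv); return o+d*((z-o[2])/d[:,2])[:,None]
def dep(n,uv,D):
    o,d=ray(n,uv); return o+d*np.array([D[int(v),int(u)] for u,v in np.atleast_2d(uv)])[:,None]
def proj(n,P):
    c=viewer.get_calibration(n); f=210/np.tan(np.radians(c["fovy"])/2); V=np.array(c["view"])
    q=np.atleast_2d(P)@V[:3,:3].T+V[:3,3]
    return np.c_[c["cx"]+f*q[:,0]/-q[:,2],c["cy"]+f*q[:,1]/q[:,2]]
E
cat > a.py <<'E'
from h import *
for n in("top","side"):
    z=np.load(f"{n}0.npz");p,d=z["p"],z["d"]
    hsv=cv2.cvtColor(p,cv2.COLOR_RGB2HSV)
    m=cv2.inRange(hsv,(45,80,60),(75,255,255))
    cs,_=cv2.findContours(m,cv2.RETR_EXTERNAL,cv2.CHAIN_APPROX_NONE)
    for c in sorted(cs,key=cv2.contourArea)[-2:]:
        W=onz(n,c[:,0,:]+0.,0.0855)[:,:2]
        r=cv2.minAreaRect((W*1000).astype(np.float32))
        print(n,cv2.contourArea(c),r,cv2.boundingRect(c)); 
    m=cv2.inRange(hsv,(20,100,80),(32,255,255))
    cs,_=cv2.findContours(m,cv2.RETR_EXTERNAL,cv2.CHAIN_APPROX_NONE)
    for c in sorted(cs,key=cv2.contourArea)[-4:]:
        mo=c[:,0,:].mean(0); print("yel",n,mo.round(),cv2.contourArea(c),onz(n,mo,.0855).round(3),dep(n,mo,d).round(3))
z=np.load("top0.npz")["d"]
for uv in[(254,200),(220,205),(300,185),(430,400),(346,222),(254,127),(157,207),(262,400)]: print(uv,dep("top",uv,z).round(3))
E
python3 a.py
```

```text
top 3952.0 ((327.5392150878906, 598.174072265625), (166.22337341308594, 186.8496551513672), 87.158935546875) (0, 254, 65, 77)
top 8788.5 ((572.621826171875, 24.759078979492188), (180.57286071777344, 357.8397216796875), 25.9688720703125) (178, 142, 151, 116)
yel top [132.  92.] 89.0 [[0.867 0.358 0.085]] [[0.851 0.347 0.123]]
yel top [416. 249.] 95.0 [[ 0.441 -0.401  0.085]] [[ 0.447 -0.419  0.018]]
yel top [270. 232.] 329.0 [[ 0.483 -0.019  0.085]] [[ 0.482 -0.019  0.088]]
yel top [381. 301.] 740.5 [[ 0.307 -0.305  0.085]] [[ 0.307 -0.313  0.044]]
side 1300.5 ((570.3117065429688, 22.030807495117188), (185.314697265625, 359.95098876953125), 26.165889739990234) (209, 174, 121, 54)
side 1585.0 ((287.9749450683594, 537.0296020507812), (233.7445831298828, 178.89549255371094), 87.0349349975586) (83, 150, 71, 42)
yel side [269. 132.] 48.5 [[0.876 0.373 0.086]] [[0.854 0.347 0.103]]
yel side [164. 353.] 138.5 [[ 0.03  -0.252  0.086]] [[-0.023 -0.444  0.355]]
yel side [256. 215.] 143.0 [[ 0.482 -0.02   0.086]] [[ 0.483 -0.018  0.084]]
yel side [279. 313.] 602.5 [[ 0.282 -0.342  0.086]] [[ 0.303 -0.319  0.046]]
(254, 200) [[0.567 0.023 0.089]]
(220, 205) [[0.554 0.112 0.084]]
(300, 185) [[ 0.609 -0.099  0.083]]
(430, 400) [[ 0.047 -0.446 -0.004]]
(346, 222) [[ 0.521 -0.229  0.009]]
(254, 127) [[0.797 0.029 0.001]]
(157, 207) [[0.55  0.28  0.072]]
(262, 400) [[ 0.086 -0.007  0.225]]
```

```bash
cat >> h.py <<'E'
from scipy.spatial.transform import Rotation as Ro
C=np.array([.572,.0243]);yaw=.4545
ex=np.array([np.cos(yaw),np.sin(yaw),0]);ey=np.array([-ex[1],ex[0],0]);up=np.array([0,0,1.])
def W(s,t,z): return np.r_[C,0]+s*ex+t*ey+z*up
def Rt(tau): return np.c_[ey,np.sin(tau)*ex+np.cos(tau)*up,np.cos(tau)*ex-np.sin(tau)*up]
def rows(ts,start=None):
    """ts: list of (pos,R). prints increments from the present pose"""
    o=monitor.get_obs(); p0,R0=(o["eef_pos"],Ro.from_quat(o["tool_rot"]).as_matrix()) if start is None else start
    for p,R in ts:
        d=R0.T@(p-p0)*100; w=Ro.from_matrix(R0.T@R).as_rotvec()
        print('{"dx":%.2f,"dy":%.2f,"dz":%.2f,"wx":%.3f,"wy":%.3f,"wz":%.3f},'%(*d,*w))
def state():
    o=monitor.get_obs(); q=o["eef_pos"]-np.r_[C,0]; R=Ro.from_quat(o["tool_rot"]).as_matrix()
    print("t",o["clock"].__round__(2),"stz mm",(np.array([q@ex,q@ey,q[2]])*1e3).round(1),"tau",np.arctan2(-R[2,2],R[:,2]@ex).round(3),"F",np.round(o["ft_force"],1),"w",round(o["grip_width"],4),"q",np.round(o["joint_pos"],2))
E
python3 - <<'E'
from h import *
rows([(W(-.14,.06,.2),Rt(.9)),(W(-.152,0,.12),Rt(.6))])
print(W(-.14,.06,.2),W(-.152,0,.12))
E
```

```text
{"dx":-40.50,"dy":-38.74,"dz":3.12,"wx":-0.627,"wy":-0.296,"wz":0.852},
{"dx":-43.37,"dy":-44.13,"dz":11.13,"wx":-0.906,"wy":-0.429,"wz":0.814},
[0.41987192 0.016747   0.2       ] [ 0.43543094 -0.04243     0.12      ]
```

arm_command:
  increments:
    - {"dx":-40.5,"dy":-38.7,"dz":3.1,"wx":-0.627,"wy":-0.296,"wz":0.852,"grip":4.0}
    - {"dx":-40.5,"dy":-38.7,"dz":3.1,"wx":-0.627,"wy":-0.296,"wz":0.852,"grip":4.0}
    - {"dx":-40.5,"dy":-38.7,"dz":3.1,"wx":-0.627,"wy":-0.296,"wz":0.852,"grip":4.0}
    - {"dx":-40.5,"dy":-38.7,"dz":3.1,"wx":-0.627,"wy":-0.296,"wz":0.852,"grip":4.0}
    - {"dx":-40.5,"dy":-38.7,"dz":3.1,"wx":-0.627,"wy":-0.296,"wz":0.852,"grip":4.0}
    - {"dx":-40.5,"dy":-38.7,"dz":3.1,"wx":-0.627,"wy":-0.296,"wz":0.852,"grip":4.0}
    - {"dx":-40.5,"dy":-38.7,"dz":3.1,"wx":-0.627,"wy":-0.296,"wz":0.852,"grip":4.0}
    - {"dx":-40.5,"dy":-38.7,"dz":3.1,"wx":-0.627,"wy":-0.296,"wz":0.852,"grip":4.0}
    - {"dx":-40.5,"dy":-38.7,"dz":3.1,"wx":-0.627,"wy":-0.296,"wz":0.852,"grip":4.0}
    - {"dx":-40.5,"dy":-38.7,"dz":3.1,"wx":-0.627,"wy":-0.296,"wz":0.852,"grip":4.0}

```text
clock: 1.1
eef_pos: [0.3691, 0.0962, 0.2048]
tool_rot: [0.499, 0.801, 0.28, 0.174]
ft_force: [0.7, 0.7, -0.9]
grip_width: 0.0401
grasp_force: 0.0
```

Run:
```python
from h import *
state()
rows([(W(-.14,.06,.2),Rt(.9)),(W(-.152,0,.12),Rt(.6))])
```

```text
t 1.1 stz mm [-150.7  153.7  204.8] tau 0.899 F [ 0.7  0.7 -0.9] w 0.0401 q [ 0.06 -0.46 -0.9   0.5   0.24  1.26]
{"dx":-9.37,"dy":0.53,"dz":1.03,"wx":0.001,"wy":-0.002,"wz":0.001},
{"dx":-15.37,"dy":-5.39,"dz":6.53,"wx":-0.299,"wy":-0.002,"wz":0.001},
```

arm_command:
  increments:
    - {"dx":-9.4,"dy":0.5,"dz":1.0,"wx":0,"wy":0,"wz":0,"grip":4.0}
    - {"dx":-9.4,"dy":0.5,"dz":1.0,"wx":0,"wy":0,"wz":0,"grip":4.0}
    - {"dx":-15.4,"dy":-5.4,"dz":6.5,"wx":-0.3,"grip":4.0}
    - {"dx":-15.4,"dy":-5.4,"dz":6.5,"wx":-0.3,"grip":4.0}
    - {"dx":-15.4,"dy":-5.4,"dz":6.5,"wx":-0.3,"grip":4.0}
    - {"dx":-15.4,"dy":-5.4,"dz":6.5,"wx":-0.3,"grip":4.0}
    - {"dx":-15.4,"dy":-5.4,"dz":6.5,"wx":-0.3,"grip":4.0}

```text
validation failed for argument at $.in...
```

Run:
```python
from h import *
state()
p,d=viewer.camera("side"); cv2.imwrite("pics/s1.png",cv2.resize(p[100:320,100:400,::-1],None,fx=2.4,fy=2.4))
```

```text
t 1.1 stz mm [-150.7  153.7  204.8] tau 0.899 F [ 0.7  0.7 -0.9] w 0.0401 q [ 0.06 -0.46 -0.9   0.5   0.24  1.26]
```

View pics/s1.png

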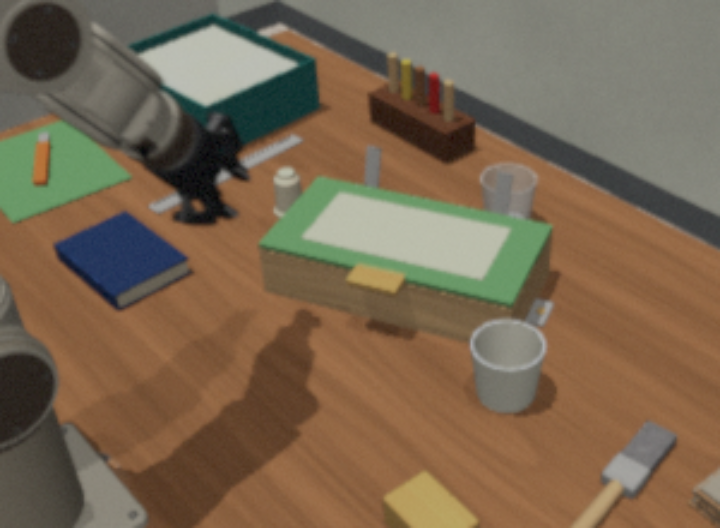

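The crop shows the gripper, tilted, in front-left of the case and clear of everything, with the lid still shut. The last move was refused because fields were missing, so I'm resending it with every field filled in.

arm_command:
  increments:
    - {"dx":-9.4,"dy":0.5,"dz":1.0,"wx":0,"wy":0,"wz":0,"grip":4.0}
    - {"dx":-9.4,"dy":0.5,"dz":1.0,"wx":0,"wy":0,"wz":0,"grip":4.0}
    - {"dx":-15.4,"dy":-5.4,"dz":6.5,"wx":-0.3,"wy":0,"wz":0,"grip":4.0}
    - {"dx":-15.4,"dy":-5.4,"dz":6.5,"wx":-0.3,"wy":0,"wz":0,"grip":4.0}
    - {"dx":-15.4,"dy":-5.4,"dz":6.5,"wx":-0.3,"wy":0,"wz":0,"grip":4.0}
    - {"dx":-15.4,"dy":-5.4,"dz":6.5,"wx":-0.3,"wy":0,"wz":0,"grip":4.0}
    - {"dx":-15.4,"dy":-5.4,"dz":6.5,"wx":-0.3,"wy":0,"wz":0,"grip":4.0}

```text
clock: 1.85
eef_pos: [0.4341, -0.042, 0.1172]
tool_rot: [0.471, 0.75, 0.395, 0.243]
ft_force: [0.6, -0.2, -0.0]
grip_width: 0.0402
grasp_force: 0.0
```

Run:
```python
from h import *
state()
tau=.6; d=np.array([np.cos(tau),-np.sin(tau)]); n=np.array([np.sin(tau),np.cos(tau)])
m=np.array([-.098,.058])+.02*n; print(m)
rows([(W(m[0]-d[0]*b,0,m[1]-d[1]*b),Rt(tau)) for b in(.06,.03,0)])
```

```text
t 1.85 stz mm [-153.     1.   117.2] tau 0.606 F [ 0.6 -0.2 -0. ] w 0.0402 q [-0.63  0.09 -1.08 -0.2   0.81  0.76]
[-0.08670715  0.07450671]
{"dx":-0.10,"dy":0.24,"dz":1.88,"wx":-0.006,"wy":-0.003,"wz":-0.008},
{"dx":-0.11,"dy":0.25,"dz":4.88,"wx":-0.006,"wy":-0.003,"wz":-0.008},
{"dx":-0.12,"dy":0.27,"dz":7.88,"wx":-0.006,"wy":-0.003,"wz":-0.008},
```

arm_command:
  increments:
    - {"dx":-0.1,"dy":0,"dz":2.0,"wx":0,"wy":0,"wz":0,"grip":4.0}
    - {"dx":-0.1,"dy":0,"dz":4.0,"wx":0,"wy":0,"wz":0,"grip":4.0}
    - {"dx":-0.1,"dy":0,"dz":6.0,"wx":0,"wy":0,"wz":0,"grip":4.0}
    - {"dx":-0.1,"dy":0,"dz":7.9,"wx":0,"wy":0,"wz":0,"grip":4.0}
    - {"dx":-0.1,"dy":0,"dz":7.9,"wx":0,"wy":0,"wz":0,"grip":4.0}

```text
clock: 2.35
eef_pos: [0.4954, -0.012, 0.0752]
tool_rot: [0.467, 0.752, 0.396, 0.245]
ft_force: [-1.1, 0.4, 0.7]
grip_width: 0.0403
grasp_force: 0.0
```

Run:
```python
from h import *
state()
p,d=viewer.camera("side"); cv2.imwrite("pics/s2.png",cv2.resize(p[150:270,190:350,::-1],None,fx=4,fy=4))
```

```text
t 2.35 stz mm [-84.8   1.   75.2] tau 0.602 F [-1.1  0.4  0.7] w 0.0403 q [-0.43  0.33 -1.08 -0.59  0.69  0.97]
```

View pics/s2.png

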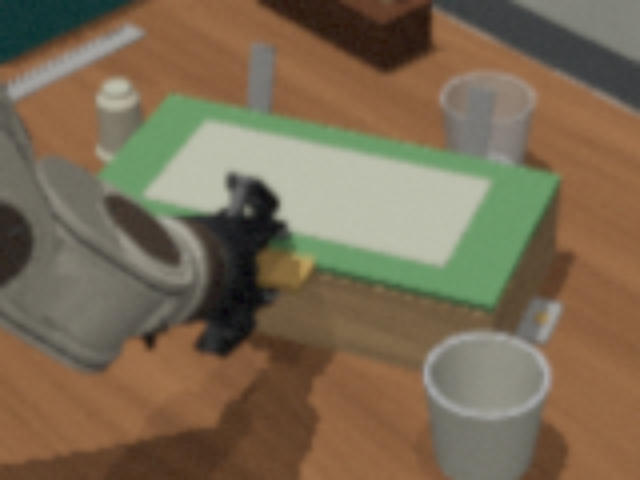

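The crop shows the open fingers straddling the brass tab at (285,268), with the lower finger under it and no contact force. Now I compute the lifting arc.

```bash
cat > arc.py <<'E'
from h import *
import sys
def pose(phi,w):
    tau=np.interp(phi,[0,.3,.8,1.9],[.6,.62,.85,1.42]); b=tau-phi
    d=np.array([np.cos(tau),-np.sin(tau)]); n=np.array([np.sin(tau),np.cos(tau)])
    E=np.array([.09,.0755])+.21*np.array([-np.cos(phi),np.sin(phi)])
    al=-np.interp(phi,[0,.8],[.029,.024])*np.cos(b); en=-w/2+max(0,-.024*np.sin(b))
    p=E-al*d-en*n
    return W(p[0],0.001,p[1]),Rt(tau)
f=lambda phi:np.interp(phi,[.7,1.0],[.04,.024])
if __name__=="__main__":
    a,b=float(sys.argv[1]),float(sys.argv[2]); ph=np.linspace(a,b,11)
    rows([pose(x,f(x)) for x in ph[1:]], None if len(sys.argv)>3 else pose(a,f(a))); print((f(ph[1:])*100).round(1)); state()
E
python3 arc.py 0 .45 m; python3 arc.py .45 .95
```

```text
{"dx":-0.01,"dy":0.85,"dz":-0.92,"wx":0.001,"wy":-0.005,"wz":0.002},
{"dx":-0.01,"dy":1.65,"dz":-1.36,"wx":0.004,"wy":-0.005,"wz":0.002},
{"dx":-0.01,"dy":2.48,"dz":-1.76,"wx":0.007,"wy":-0.005,"wz":0.002},
{"dx":-0.01,"dy":3.33,"dz":-2.14,"wx":0.010,"wy":-0.005,"wz":0.002},
{"dx":-0.01,"dy":4.19,"dz":-2.48,"wx":0.013,"wy":-0.005,"wz":0.002},
{"dx":-0.01,"dy":5.07,"dz":-2.79,"wx":0.016,"wy":-0.005,"wz":0.002},
{"dx":-0.01,"dy":5.94,"dz":-3.05,"wx":0.025,"wy":-0.005,"wz":0.002},
{"dx":-0.01,"dy":6.80,"dz":-3.27,"wx":0.045,"wy":-0.005,"wz":0.002},
{"dx":-0.01,"dy":7.67,"dz":-3.45,"wx":0.066,"wy":-0.005,"wz":0.002},
{"dx":-0.01,"dy":8.54,"dz":-3.58,"wx":0.087,"wy":-0.005,"wz":0.002},
[4. 4. 4. 4. 4. 4. 4. 4. 4. 4.]
t 2.4 stz mm [-85.6   1.1  75.4] tau 0.602 F [ 0.3 -0.2  0.2] w 0.0399 q [-0.43  0.33 -1.08 -0.59  0.69  0.96]
{"dx":0.00,"dy":0.97,"dz":-0.19,"wx":0.023,"wy":-0.000,"wz":-0.000},
{"dx":0.00,"dy":1.94,"dz":-0.34,"wx":0.046,"wy":-0.000,"wz":-0.000},
{"dx":0.00,"dy":2.93,"dz":-0.43,"wx":0.069,"wy":-0.000,"wz":-0.000},
{"dx":0.00,"dy":3.92,"dz":-0.48,"wx":0.092,"wy":0.000,"wz":-0.000},
{"dx":0.00,"dy":4.91,"dz":-0.48,"wx":0.115,"wy":-0.000,"wz":-0.000},
{"dx":-0.00,"dy":5.77,"dz":-0.44,"wx":0.138,"wy":-0.000,"wz":-0.000},
{"dx":0.00,"dy":6.62,"dz":-0.37,"wx":0.161,"wy":-0.000,"wz":-0.000},
{"dx":0.00,"dy":7.46,"dz":-0.21,"wx":0.187,"wy":0.000,"wz":-0.000},
{"dx":0.00,"dy":8.30,"dz":-0.02,"wx":0.213,"wy":-0.000,"wz":-0.000},
{"dx":0.00,"dy":9.07,"dz":0.20,"wx":0.239,"wy":-0.000,"wz":-0.000},
[4.  4.  4.  4.  4.  3.7 3.5 3.2 2.9 2.7]
t 2.4 stz mm [-85.6   1.1  75.4] tau 0.602 F [ 0.3 -0.2  0.2] w 0.0399 q [-0.43  0.33 -1.08 -0.59  0.69  0.96]
```

arm_command:
  increments:
    - {"dx":0,"dy":0.85,"dz":-0.9,"wx":0,"wy":0,"wz":0,"grip":4}
    - {"dx":0,"dy":1.65,"dz":-1.35,"wx":0,"wy":0,"wz":0,"grip":4}
    - {"dx":0,"dy":2.5,"dz":-1.75,"wx":0.007,"wy":0,"wz":0,"grip":4}
    - {"dx":0,"dy":3.35,"dz":-2.15,"wx":0.01,"wy":0,"wz":0,"grip":4}
    - {"dx":0,"dy":4.2,"dz":-2.5,"wx":0.013,"wy":0,"wz":0,"grip":4}
    - {"dx":0,"dy":5.05,"dz":-2.8,"wx":0.016,"wy":0,"wz":0,"grip":4}
    - {"dx":0,"dy":5.95,"dz":-3.05,"wx":0.025,"wy":0,"wz":0,"grip":4}
    - {"dx":0,"dy":6.8,"dz":-3.25,"wx":0.045,"wy":0,"wz":0,"grip":4}
    - {"dx":0,"dy":7.65,"dz":-3.45,"wx":0.066,"wy":0,"wz":0,"grip":4}
    - {"dx":0,"dy":8.55,"dz":-3.6,"wx":0.087,"wy":0,"wz":0,"grip":4}

```text
clock: 3.4
eef_pos: [0.5088, -0.0052, 0.1661]
tool_rot: [0.48, 0.768, 0.361, 0.224]
ft_force: [-0.9, 0.7, -2.9]
grip_width: 0.0399
grasp_force: 1.1
```

```bash
python3 arc.py .45 .95 m
python3 - <<'E'
from h import *
p,d=viewer.camera("side"); cv2.imwrite("pics/s3.png",cv2.resize(p[120:270,170:370,::-1],None,fx=3.5,fy=3.5))
E
```

```text
{"dx":-0.02,"dy":1.16,"dz":0.04,"wx":0.020,"wy":-0.002,"wz":-0.002},
{"dx":-0.02,"dy":2.13,"dz":-0.11,"wx":0.043,"wy":-0.002,"wz":-0.002},
{"dx":-0.02,"dy":3.12,"dz":-0.21,"wx":0.066,"wy":-0.002,"wz":-0.002},
{"dx":-0.02,"dy":4.11,"dz":-0.26,"wx":0.089,"wy":-0.002,"wz":-0.002},
{"dx":-0.01,"dy":5.10,"dz":-0.26,"wx":0.112,"wy":-0.002,"wz":-0.002},
{"dx":-0.01,"dy":5.96,"dz":-0.23,"wx":0.135,"wy":-0.002,"wz":-0.002},
{"dx":-0.01,"dy":6.81,"dz":-0.16,"wx":0.158,"wy":-0.002,"wz":-0.002},
{"dx":-0.01,"dy":7.65,"dz":-0.01,"wx":0.184,"wy":-0.002,"wz":-0.002},
{"dx":-0.01,"dy":8.49,"dz":0.19,"wx":0.209,"wy":-0.002,"wz":-0.002},
{"dx":-0.01,"dy":9.26,"dz":0.41,"wx":0.235,"wy":-0.002,"wz":-0.002},
[4.  4.  4.  4.  4.  3.7 3.5 3.2 2.9 2.7]
t 3.4 stz mm [-69.8   1.2 166.1] tau 0.692 F [-0.9  0.7 -2.9] w 0.0399 q [-0.35 -0.01 -0.88 -0.    0.59  0.99]
```

View pics/s3.png

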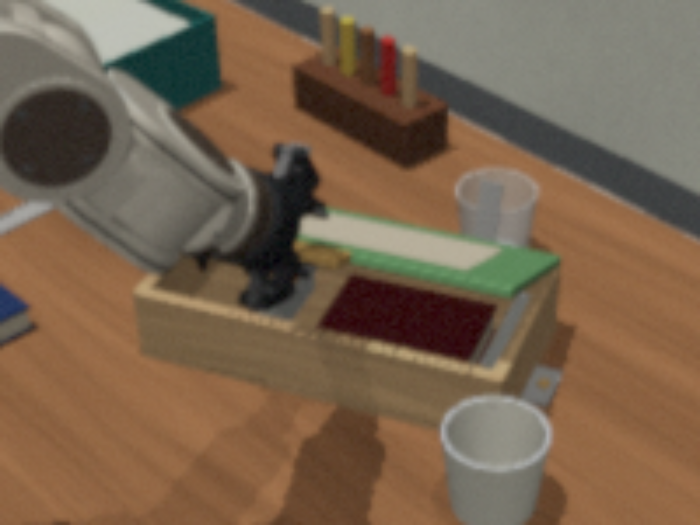

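The crop shows the lid opening at about 0.45 rad, held on the lower finger. The maroon book is visible at (410,315), with the fixed jaw at (500,325) to its right. I'm continuing the arc.

arm_command:
  increments:
    - {"dx":0,"dy":1.1,"dz":0,"wx":0.02,"wy":0,"wz":0,"grip":4}
    - {"dx":0,"dy":2.1,"dz":-0.1,"wx":0.043,"wy":0,"wz":0,"grip":4}
    - {"dx":0,"dy":3.1,"dz":-0.2,"wx":0.066,"wy":0,"wz":0,"grip":4}
    - {"dx":0,"dy":4.1,"dz":-0.25,"wx":0.089,"wy":0,"wz":0,"grip":4}
    - {"dx":0,"dy":5.1,"dz":-0.25,"wx":0.112,"wy":0,"wz":0,"grip":4}
    - {"dx":0,"dy":5.95,"dz":-0.25,"wx":0.135,"wy":0,"wz":0,"grip":3.7}
    - {"dx":0,"dy":6.8,"dz":-0.15,"wx":0.158,"wy":0,"wz":0,"grip":3.5}
    - {"dx":0,"dy":7.65,"dz":0,"wx":0.184,"wy":0,"wz":0,"grip":3.2}
    - {"dx":0,"dy":8.5,"dz":0.2,"wx":0.21,"wy":0,"wz":0,"grip":2.9}
    - {"dx":0,"dy":9.2,"dz":0.4,"wx":0.235,"wy":0,"wz":0,"grip":2.7}

```text
clock: 4.45
eef_pos: [0.565, 0.0215, 0.2351]
tool_rot: [0.502, 0.805, 0.269, 0.167]
ft_force: [-1.1, -0.0, -2.2]
grip_width: 0.0271
grasp_force: 0.8
```

```bash
python3 arc.py .95 1.4 m
```

```text
{"dx":0.05,"dy":0.69,"dz":0.09,"wx":0.026,"wy":-0.002,"wz":0.000},
{"dx":0.05,"dy":1.51,"dz":0.20,"wx":0.049,"wy":-0.002,"wz":0.000},
{"dx":0.05,"dy":2.34,"dz":0.34,"wx":0.072,"wy":-0.002,"wz":0.000},
{"dx":0.04,"dy":3.16,"dz":0.52,"wx":0.095,"wy":-0.002,"wz":0.000},
{"dx":0.04,"dy":3.97,"dz":0.74,"wx":0.119,"wy":-0.002,"wz":0.000},
{"dx":0.04,"dy":4.77,"dz":0.99,"wx":0.142,"wy":-0.002,"wz":0.000},
{"dx":0.04,"dy":5.56,"dz":1.28,"wx":0.165,"wy":-0.002,"wz":0.000},
{"dx":0.04,"dy":6.34,"dz":1.60,"wx":0.189,"wy":-0.002,"wz":0.000},
{"dx":0.04,"dy":7.10,"dz":1.96,"wx":0.212,"wy":-0.002,"wz":0.000},
{"dx":0.04,"dy":7.85,"dz":2.35,"wx":0.235,"wy":-0.002,"wz":0.000},
[2.4 2.4 2.4 2.4 2.4 2.4 2.4 2.4 2.4 2.4]
t 4.45 stz mm [ -7.5   0.5 235.1] tau 0.926 F [-1.1 -0.  -2.2] w 0.0271 q [-0.15 -0.   -0.47  0.55  0.35  1.07]
```

arm_command:
  increments:
    - {"dx":0,"dy":0.7,"dz":0.1,"wx":0.026,"wy":0,"wz":0,"grip":2.4}
    - {"dx":0,"dy":1.5,"dz":0.2,"wx":0.049,"wy":0,"wz":0,"grip":2.4}
    - {"dx":0,"dy":2.35,"dz":0.35,"wx":0.072,"wy":0,"wz":0,"grip":2.4}
    - {"dx":0,"dy":3.15,"dz":0.5,"wx":0.095,"wy":0,"wz":0,"grip":2.4}
    - {"dx":0,"dy":3.95,"dz":0.75,"wx":0.119,"wy":0,"wz":0,"grip":2.4}
    - {"dx":0,"dy":4.75,"dz":1.0,"wx":0.142,"wy":0,"wz":0,"grip":2.4}
    - {"dx":0,"dy":5.55,"dz":1.3,"wx":0.165,"wy":0,"wz":0,"grip":2.4}
    - {"dx":0,"dy":6.35,"dz":1.6,"wx":0.189,"wy":0,"wz":0,"grip":2.4}
    - {"dx":0,"dy":7.1,"dz":1.95,"wx":0.212,"wy":0,"wz":0,"grip":2.4}
    - {"dx":0,"dy":7.85,"dz":2.35,"wx":0.235,"wy":0,"wz":0,"grip":2.4}

```text
clock: 5.45
eef_pos: [0.6344, 0.0551, 0.2642]
tool_rot: [0.518, 0.831, 0.174, 0.107]
ft_force: [0.1, -0.5, 0.8]
grip_width: 0.0241
grasp_force: 0.3
```

```bash
python3 arc.py 1.4 1.7 m;python3 arc.py 1.7 1.9|grep -v t
python3 - <<'E'
from h import *
p,d=viewer.camera("side"); cv2.imwrite("pics/s4.png",cv2.resize(p[70:270,170:370,::-1],None,fx=2.8,fy=2.8))
E
```

```text
{"dx":0.07,"dy":0.50,"dz":0.21,"wx":0.017,"wy":-0.002,"wz":0.001},
{"dx":0.07,"dy":1.03,"dz":0.38,"wx":0.032,"wy":-0.002,"wz":0.001},
{"dx":0.07,"dy":1.56,"dz":0.58,"wx":0.048,"wy":-0.002,"wz":0.001},
{"dx":0.07,"dy":2.09,"dz":0.78,"wx":0.063,"wy":-0.002,"wz":0.001},
{"dx":0.07,"dy":2.60,"dz":1.01,"wx":0.079,"wy":-0.002,"wz":0.001},
{"dx":0.06,"dy":3.12,"dz":1.24,"wx":0.095,"wy":-0.002,"wz":0.001},
{"dx":0.06,"dy":3.62,"dz":1.50,"wx":0.110,"wy":-0.002,"wz":0.001},
{"dx":0.06,"dy":4.12,"dz":1.77,"wx":0.126,"wy":-0.002,"wz":0.001},
{"dx":0.06,"dy":4.60,"dz":2.05,"wx":0.141,"wy":-0.002,"wz":0.001},
{"dx":0.06,"dy":5.08,"dz":2.35,"wx":0.157,"wy":-0.002,"wz":0.001},
[2.4 2.4 2.4 2.4 2.4 2.4 2.4 2.4 2.4 2.4]
t 5.45 stz mm [ 69.6   0.3 264.2] tau 1.16 F [ 0.1 -0.5  0.8] w 0.0241 q [ 0.    0.22 -0.02  0.96  0.18  1.15]
{"dx":-0.00,"dy":0.34,"dz":0.16,"wx":0.010,"wy":0.000,"wz":0.000},
{"dx":-0.00,"dy":0.68,"dz":0.32,"wx":0.021,"wy":-0.000,"wz":-0.000},
{"dx":-0.00,"dy":1.02,"dz":0.49,"wx":0.031,"wy":0.000,"wz":-0.000},
{"dx":-0.00,"dy":1.36,"dz":0.66,"wx":0.041,"wy":0.000,"wz":0.000},
{"dx":0.00,"dy":1.69,"dz":0.84,"wx":0.052,"wy":0.000,"wz":0.000},
{"dx":-0.00,"dy":2.01,"dz":1.03,"wx":0.062,"wy":-0.000,"wz":0.000},
{"dx":0.00,"dy":2.34,"dz":1.23,"wx":0.073,"wy":0.000,"wz":-0.000},
{"dx":0.00,"dy":2.65,"dz":1.43,"wx":0.083,"wy":0.000,"wz":-0.000},
{"dx":-0.00,"dy":2.97,"dz":1.64,"wx":0.093,"wy":0.000,"wz":0.000},
{"dx":-0.00,"dy":3.28,"dz":1.85,"wx":0.104,"wy":0.000,"wz":0.000},
[2.4 2.4 2.4 2.4 2.4 2.4 2.4 2.4 2.4 2.4]
```

View pics/s4.png

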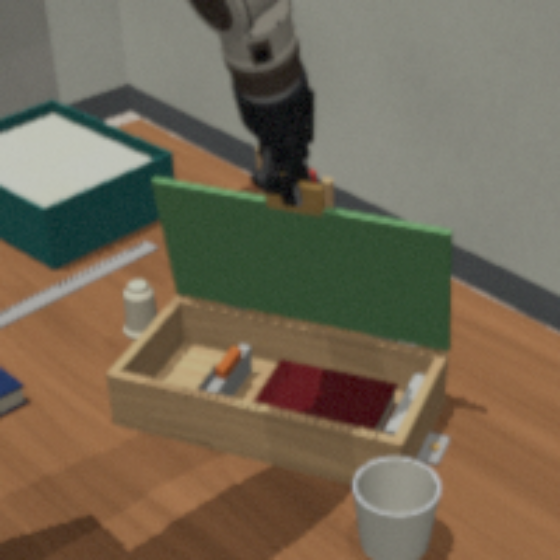

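The lid stands nearly upright with its tab at (305,195) between the fingers. The orange grip is visible at (228,360) and the book at (325,395). I'll ease the lid past upright next.

arm_command:
  increments:
    - {"dx":0,"dy":0.5,"dz":0.2,"wx":0.017,"wy":0,"wz":0,"grip":2.4}
    - {"dx":0,"dy":1.0,"dz":0.4,"wx":0.032,"wy":0,"wz":0,"grip":2.4}
    - {"dx":0,"dy":1.55,"dz":0.6,"wx":0.048,"wy":0,"wz":0,"grip":2.4}
    - {"dx":0,"dy":2.1,"dz":0.8,"wx":0.063,"wy":0,"wz":0,"grip":2.4}
    - {"dx":0,"dy":2.6,"dz":1.0,"wx":0.079,"wy":0,"wz":0,"grip":2.4}
    - {"dx":0,"dy":3.1,"dz":1.25,"wx":0.095,"wy":0,"wz":0,"grip":2.4}
    - {"dx":0,"dy":3.6,"dz":1.5,"wx":0.11,"wy":0,"wz":0,"grip":2.4}
    - {"dx":0,"dy":4.1,"dz":1.75,"wx":0.126,"wy":0,"wz":0,"grip":2.4}
    - {"dx":0,"dy":4.6,"dz":2.05,"wx":0.141,"wy":0,"wz":0,"grip":2.4}
    - {"dx":0,"dy":5.1,"dz":2.35,"wx":0.157,"wy":0,"wz":0,"grip":2.4}

```text
clock: 6.5
eef_pos: [0.6852, 0.0796, 0.263]
tool_rot: [0.525, 0.842, 0.108, 0.067]
ft_force: [-0.3, -0.2, 0.5]
grip_width: 0.0239
grasp_force: 0.1
```

```bash
python3 arc.py 1.7 1.9 m
```

```text
{"dx":0.10,"dy":0.30,"dz":0.15,"wx":0.011,"wy":-0.002,"wz":0.001},
{"dx":0.10,"dy":0.64,"dz":0.31,"wx":0.022,"wy":-0.002,"wz":0.001},
{"dx":0.10,"dy":0.98,"dz":0.48,"wx":0.032,"wy":-0.002,"wz":0.001},
{"dx":0.10,"dy":1.32,"dz":0.66,"wx":0.042,"wy":-0.002,"wz":0.001},
{"dx":0.10,"dy":1.65,"dz":0.84,"wx":0.053,"wy":-0.002,"wz":0.001},
{"dx":0.10,"dy":1.97,"dz":1.03,"wx":0.063,"wy":-0.002,"wz":0.001},
{"dx":0.09,"dy":2.30,"dz":1.22,"wx":0.073,"wy":-0.002,"wz":0.001},
{"dx":0.09,"dy":2.61,"dz":1.42,"wx":0.084,"wy":-0.002,"wz":0.001},
{"dx":0.09,"dy":2.93,"dz":1.63,"wx":0.094,"wy":-0.002,"wz":0.001},
{"dx":0.09,"dy":3.24,"dz":1.85,"wx":0.104,"wy":-0.002,"wz":0.001},
[2.4 2.4 2.4 2.4 2.4 2.4 2.4 2.4 2.4 2.4]
t 6.5 stz mm [126.   0. 263.] tau 1.316 F [-0.3 -0.2  0.5] w 0.0239 q [0.07 0.43 0.32 1.23 0.1  1.2 ]
```

arm_command:
  increments:
    - {"dx":0,"dy":0.3,"dz":0.15,"wx":0.011,"wy":0,"wz":0,"grip":2.4}
    - {"dx":0,"dy":0.65,"dz":0.3,"wx":0.022,"wy":0,"wz":0,"grip":2.4}
    - {"dx":0,"dy":0.95,"dz":0.5,"wx":0.032,"wy":0,"wz":0,"grip":2.4}
    - {"dx":0,"dy":1.3,"dz":0.65,"wx":0.042,"wy":0,"wz":0,"grip":2.4}
    - {"dx":0,"dy":1.65,"dz":0.85,"wx":0.053,"wy":0,"wz":0,"grip":2.4}
    - {"dx":0,"dy":1.95,"dz":1.05,"wx":0.063,"wy":0,"wz":0,"grip":2.4}
    - {"dx":0,"dy":2.3,"dz":1.2,"wx":0.073,"wy":0,"wz":0,"grip":2.4}
    - {"dx":0,"dy":2.5,"dz":1.35,"wx":0.08,"wy":0,"wz":0,"grip":2.4}
    - {"dx":0,"dy":2.5,"dz":1.35,"wx":0.08,"wy":0,"wz":0,"grip":2.4}

```text
clock: 7.4
eef_pos: [0.7107, 0.092, 0.2545]
tool_rot: [0.527, 0.845, 0.074, 0.045]
ft_force: [-0.2, -0.7, 0.7]
grip_width: 0.0238
grasp_force: 0.1
```

Run:
```python
from h import *
state()
p,d=viewer.camera("side"); np.savez("s5.npz",p=p,d=d)
p2,d2=viewer.camera("top"); np.savez("t5.npz",p=p2,d=d2)
a=cv2.resize(p[70:270,170:370],None,fx=2,fy=2,interpolation=2); b=cv2.resize(p2[90:290,150:350],None,fx=2,fy=2)
cv2.imwrite("pics/s5.png",np.hstack([a,b])[:,:,::-1])
# lid underside angle from depth (side): dark green
hsv=cv2.cvtColor(p,cv2.COLOR_RGB2HSV); m=cv2.erode(cv2.inRange(hsv,(45,80,30),(80,255,255)),np.ones((5,5)))
m[:, :200]=0; v,u=np.nonzero(m); Q=dep("side",np.c_[u,v],d)-np.r_[C,0]; s=Q@ex
k=np.polyfit(Q[:,2],s,1); print(len(s),"phi",np.pi/2+np.arctan(k[0]))
```

```text
t 7.4 stz mm [154.3  -0.  254.5] tau 1.398 F [-0.2 -0.7  0.7] w 0.0238 q [0.1  0.55 0.52 1.37 0.06 1.22]
4270 phi 0.9563000206655702
```

View pics/s5.png

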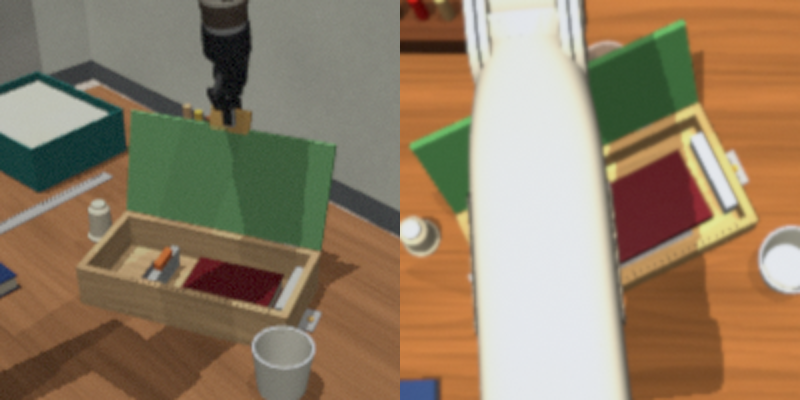

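```bash
cat > lid.py <<'E'
from h import *
def lid(p,d):
    hsv=cv2.cvtColor(p,cv2.COLOR_RGB2HSV); m=cv2.erode(cv2.inRange(hsv,(45,80,30),(80,255,255)),np.ones((5,5)))
    v,u=np.nonzero(m); Q=dep("side",np.c_[u,v],d)-np.r_[C,0]; k=(Q[:,2]>.1)&(Q[:,2]<.255)&(abs(Q@ex-.12)<.1)&(abs(Q@ey)<.17); Q=Q[k]
    c=np.polyfit(Q[:,2],Q@ex,1); print("lid",k.sum(),"phi",(np.pi/2+np.arctan(c[0])).round(3),np.polyval(c,.0755).round(4))
E
python3 - <<'E'
from lid import *
z=np.load("s5.npz"); lid(z["p"],z["d"])
E
```

```text
lid 3907 phi 1.847 0.0919
```

arm_command:
  increments:
    - {"dx":0,"dy":0,"dz":0,"wx":0,"wy":0,"wz":0,"grip":3.5}
    - {"dx":0,"dy":0,"dz":0,"wx":0,"wy":0,"wz":0,"grip":5}
    - {"dx":0,"dy":0,"dz":0,"wx":0,"wy":0,"wz":0,"grip":6}
    - {"dx":0,"dy":0,"dz":0,"wx":0,"wy":0,"wz":0,"grip":6}

```text
clock: 7.9
eef_pos: [0.7106, 0.0919, 0.2553]
tool_rot: [0.527, 0.845, 0.074, 0.046]
ft_force: [-0.2, -0.0, -0.1]
grip_width: 0.06
grasp_force: 0.0
```

Run:
```python
from lid import *
state(); lid(*viewer.camera("side"))
```

```text
t 7.9 stz mm [ 1.542e+02 -1.000e-01  2.553e+02] tau 1.396 F [-0.2 -0.  -0.1] w 0.06 q [0.1  0.55 0.52 1.37 0.06 1.22]
lid 4013 phi 1.848 0.0918
```

Run:
```python
from h import *
rows([(W(.135,0,.335),Rt(1.4)),(W(.0,0,.36),Rt(1.45)),(np.array([.40,.30,.26]),Rt(np.pi/2))])
```

```text
{"dx":0.02,"dy":-0.50,"dz":-8.18,"wx":0.004,"wy":-0.002,"wz":0.001},
{"dx":0.04,"dy":-13.36,"dz":-12.99,"wx":0.054,"wy":-0.001,"wz":0.001},
{"dx":32.35,"dy":-18.37,"dz":-3.68,"wx":0.175,"wy":-0.001,"wz":0.001},
```

arm_command:
  increments:
    - {"dx":0,"dy":-0.2,"dz":-3,"wx":0,"wy":0,"wz":0,"grip":6}
    - {"dx":0,"dy":-0.5,"dz":-6,"wx":0,"wy":0,"wz":0,"grip":6}
    - {"dx":0,"dy":-0.5,"dz":-8.2,"wx":0,"wy":0,"wz":0,"grip":6}
    - {"dx":0,"dy":-4,"dz":-10,"wx":0.02,"wy":0,"wz":0,"grip":6}
    - {"dx":0,"dy":-8.5,"dz":-12,"wx":0.04,"wy":0,"wz":0,"grip":6}
    - {"dx":0,"dy":-13.4,"dz":-13,"wx":0.054,"wy":0,"wz":0,"grip":6}
    - {"dx":5,"dy":-14,"dz":-12,"wx":0.08,"wy":0,"wz":0,"grip":0}
    - {"dx":10,"dy":-15,"dz":-10,"wx":0.1,"wy":0,"wz":0,"grip":0}
    - {"dx":15,"dy":-16,"dz":-8,"wx":0.12,"wy":0,"wz":0,"grip":0}
    - {"dx":20,"dy":-17,"dz":-6,"wx":0.15,"wy":0,"wz":0,"grip":0}

```text
clock: 8.95
eef_pos: [0.4697, 0.1819, 0.2912]
tool_rot: [0.53, 0.848, 0.011, 0.006]
ft_force: [0.2, 0.3, 0.9]
grip_width: 0.0022
grasp_force: 0.0
```

```bash
cat > look.py <<'E'
from lid import *
import sys
def look(name,save=True):
    state()
    ps,ds=viewer.camera("side"); pt,dt=viewer.camera("top"); lid(ps,ds)
    for n,p,d in(("side",ps,ds),("top",pt,dt)):
        hsv=cv2.cvtColor(p,cv2.COLOR_RGB2HSV)
        for nm,lo,hi,z in(("orange",(5,150,120),(17,255,255),.067),("book",(165,100,40),(180,255,255),.044)):
            m=cv2.inRange(hsv,lo,hi)
            if nm=="book": m|=cv2.inRange(hsv,(0,150,40),(4,255,160))
            v,u=np.nonzero(m)
            X=onz(n,np.c_[u,v]+0.,z)-np.r_[C,0]; k=(abs(X@ex)<.078)&(abs(X@ey)<.17); m2=np.zeros_like(m); m2[v[k],u[k]]=255
            cs,_=cv2.findContours(m2,cv2.RETR_EXTERNAL,cv2.CHAIN_APPROX_NONE)
            if not cs: print(n,nm,"none"); continue
            c=max(cs,key=cv2.contourArea)[:,0,:]+0.; X=onz(n,c,z)-np.r_[C,0]
            q=np.c_[X@ex,X@ey]*1e3; print(n,nm,len(c),np.round([q.min(0),q.max(0)],1).tolist(),cv2.minAreaRect(q.astype(np.float32)))
    a=cv2.resize(ps[140:260,190:350],(640,480)) if not save else cv2.resize(ps[130:260,190:350],(400,325)); b=cv2.resize(pt[90:290,150:350],(400,400))
    b=cv2.copyMakeBorder(b,0,0,0,0,0); a=cv2.copyMakeBorder(a,0,75,0,0,cv2.BORDER_CONSTANT)
    if save: cv2.imwrite(f"pics/{name}.png",np.hstack([a,b])[:,:,::-1])
if __name__=="__main__": look(sys.argv[1])
E
python3 look.py l1
```

```text
t 8.95 stz mm [-22.7 186.5 291.2] tau 1.545 F [0.2 0.3 0.9] w 0.0022 q [0.37 0.21 0.12 1.46 0.   1.48]
lid 4009 phi 1.848 0.0918
side orange 20 [[-24.5, 58.8], [24.0, 72.4]] ((-0.24415206909179688, 65.22570037841797), (48.383155822753906, 12.857008934020996), 2.6628119945526123)
side book 108 [[-34.3, -130.4], [51.2, 15.5]] ((8.482437133789062, -57.510284423828125), (145.91993713378906, 85.37025451660156), 89.92537689208984)
top orange 39 [[-23.2, 57.8], [24.2, 73.8]] ((0.48056602478027344, 65.90062713623047), (47.293174743652344, 15.450459480285645), 1.0143955945968628)
top book 156 [[-55.2, -129.8], [49.8, 17.4]] ((-2.988964080810547, -56.176246643066406), (103.57929229736328, 146.21116638183594), 0.8507021069526672)
```

View pics/l1.png

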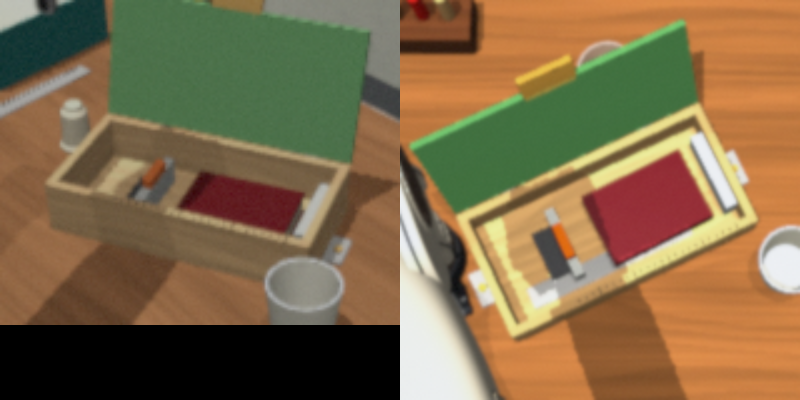

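The crop shows the lid back on its stop, the orange grip at t≈58–73 mm in case coordinates, and the book at t≈-130..+18, nearly straight. I'll bring the closed fingers down behind the jaw and push it toward -y.

Run:
```python
from h import *
R=Rt(np.pi/2)
rows([(W(0,.102,.16),R),(W(0,.102,.1),R),(W(0,.102,.044),R)])
```

```text
{"dx":-8.89,"dy":2.08,"dz":12.87,"wx":0.019,"wy":-0.004,"wz":0.008},
{"dx":-8.91,"dy":1.96,"dz":18.87,"wx":0.019,"wy":-0.004,"wz":0.008},
{"dx":-8.93,"dy":1.86,"dz":24.46,"wx":0.019,"wy":-0.004,"wz":0.008},
```

arm_command:
  increments:
    - {"dx":-8.9,"dy":2.1,"dz":12,"wx":0.019,"wy":0,"wz":0.008,"grip":0}
    - {"dx":-8.9,"dy":2.1,"dz":12,"wx":0.019,"wy":0,"wz":0.008,"grip":0}
    - {"dx":-8.9,"dy":2.1,"dz":12,"wx":0.019,"wy":0,"wz":0.008,"grip":0}
    - {"dx":-8.9,"dy":2.1,"dz":12,"wx":0.019,"wy":0,"wz":0.008,"grip":0}
    - {"dx":-8.9,"dy":2.1,"dz":12,"wx":0.019,"wy":0,"wz":0.008,"grip":0}

```text
clock: 9.55
eef_pos: [0.5314, 0.1109, 0.1708]
tool_rot: [0.533, 0.846, 0.002, 0.0]
ft_force: [0.6, -0.1, 0.8]
grip_width: 0.0002
grasp_force: 0.0
```

Run:
```python
from h import *
R=Rt(np.pi/2); state()
rows([(W(0,.102,.1),R),(W(0,.102,.044),R)])
```

```text
t 9.55 stz mm [  1.6  95.6 170.8] tau 1.567 F [ 0.6 -0.1  0.8] w 0.0002 q [0.2  0.35 0.   1.22 0.   1.33]
{"dx":0.62,"dy":-0.19,"dz":7.08,"wx":0.004,"wy":-0.002,"wz":-0.009},
{"dx":0.61,"dy":-0.21,"dz":12.68,"wx":0.004,"wy":-0.002,"wz":-0.009},
```

arm_command:
  increments:
    - {"dx":0.6,"dy":-0.2,"dz":3.5,"wx":0,"wy":0,"wz":-0.009,"grip":0}
    - {"dx":0.6,"dy":-0.2,"dz":7,"wx":0,"wy":0,"wz":-0.009,"grip":0}
    - {"dx":0.6,"dy":-0.2,"dz":9,"wx":0,"wy":0,"wz":-0.009,"grip":0}
    - {"dx":0.6,"dy":-0.2,"dz":11,"wx":0,"wy":0,"wz":-0.009,"grip":0}
    - {"dx":0.6,"dy":-0.2,"dz":12.6,"wx":0,"wy":0,"wz":-0.009,"grip":0}
    - {"dx":0.6,"dy":-0.2,"dz":12.6,"wx":0,"wy":0,"wz":-0.009,"grip":0}

```text
clock: 10.15
eef_pos: [0.5273, 0.1177, 0.0457]
tool_rot: [0.528, 0.849, 0.003, 0.001]
ft_force: [-0.3, 1.5, -0.0]
grip_width: 0.0001
grasp_force: 0.0
```

```bash
python3 -c "
from h import *
state()"
```

```text
t 10.15 stz mm [  0.8 103.5  45.7] tau 1.565 F [-0.3  1.5 -0. ] w 0.0001 q [ 0.22  0.47 -0.18  0.92  0.    1.33]
```

arm_command:
  increments:
    - {"dx":-0.6,"dy":0,"dz":0,"wx":0,"wy":0,"wz":0,"grip":0}
    - {"dx":-1.2,"dy":0,"dz":0,"wx":0,"wy":0,"wz":0,"grip":0}
    - {"dx":-1.5,"dy":0,"dz":0,"wx":0,"wy":0,"wz":0,"grip":0}
    - {"dx":-1.8,"dy":0,"dz":0,"wx":0,"wy":0,"wz":0,"grip":0}
    - {"dx":-2.1,"dy":0,"dz":0,"wx":0,"wy":0,"wz":0,"grip":0}
    - {"dx":-2.5,"dy":0,"dz":0,"wx":0,"wy":0,"wz":0,"grip":0}
    - {"dx":-2.9,"dy":0,"dz":0,"wx":0,"wy":0,"wz":0,"grip":0}
    - {"dx":-3.3,"dy":0,"dz":0,"wx":0,"wy":0,"wz":0,"grip":0}
    - {"dx":-3.7,"dy":0,"dz":0,"wx":0,"wy":0,"wz":0,"grip":0}
    - {"dx":-4.1,"dy":0,"dz":0,"wx":0,"wy":0,"wz":0,"grip":0}

```text
clock: 11.15
eef_pos: [0.546, 0.0801, 0.0454]
tool_rot: [0.529, 0.849, 0.003, 0.001]
ft_force: [-0.8, 4.1, 1.7]
grip_width: 0.0
grasp_force: 1.8
```

```bash
python3 -c "
from look import *
look('x',False); print('Fy',monitor.get_obs()['ft_force']@ey)"
```

```text
t 11.15 stz mm [ 1.1 61.5 45.4] tau 1.565 F [-0.8  4.1  1.7] w 0.0 q [ 0.14  0.49 -0.15  0.93  0.    1.26]
lid 2878 phi 1.847 0.092
side orange 20 [[-26.4, 35.8], [24.5, 47.9]] ((-0.9168472290039062, 41.88556671142578), (51.26711654663086, 10.474119186401367), 2.2973036766052246)
side book 108 [[-34.8, -130.4], [51.1, 16.3]] ((7.291378021240234, -57.169761657714844), (86.35967254638672, 145.77125549316406), 0.9174264669418335)
top orange 1 [[-28.9, -126.8], [-28.9, -126.8]] ((-28.863784790039062, -126.7536849975586), (0.0, 0.0), 0.0)
top book 155 [[-54.7, -129.8], [49.8, 18.4]] ((-2.8452110290527344, -55.52705383300781), (101.8970947265625, 146.73080444335938), 1.4203425645828247)
Fy 1.0584868922888069
```

arm_command:
  increments:
    - {"dx":-0.3,"dy":0,"dz":0,"wx":0,"wy":0,"wz":0,"grip":0}
    - {"dx":-0.6,"dy":0,"dz":0,"wx":0,"wy":0,"wz":0,"grip":0}
    - {"dx":-0.9,"dy":0,"dz":0,"wx":0,"wy":0,"wz":0,"grip":0}
    - {"dx":-1.2,"dy":0,"dz":0,"wx":0,"wy":0,"wz":0,"grip":0}
    - {"dx":-1.5,"dy":0,"dz":0,"wx":0,"wy":0,"wz":0,"grip":0}
    - {"dx":-1.8,"dy":0,"dz":0,"wx":0,"wy":0,"wz":0,"grip":0}
    - {"dx":-2.1,"dy":0,"dz":0,"wx":0,"wy":0,"wz":0,"grip":0}
    - {"dx":-2.4,"dy":0,"dz":0,"wx":0,"wy":0,"wz":0,"grip":0}
    - {"dx":-2.6,"dy":0,"dz":0,"wx":0,"wy":0,"wz":0,"grip":0}
    - {"dx":-2.8,"dy":0,"dz":0,"wx":0,"wy":0,"wz":0,"grip":0}

```text
clock: 12.25
eef_pos: [0.5574, 0.0559, 0.0452]
tool_rot: [0.528, 0.849, 0.003, -0.0]
ft_force: [-1.5, 6.0, 2.6]
grip_width: -0.0001
grasp_force: 3.3
```

```bash
python3 -c "
from look import *
look('x',False); print('Fy',monitor.get_obs()['ft_force']@ey)"
```

```text
t 12.25 stz mm [ 0.7 34.8 45.2] tau 1.566 F [-1.5  6.   2.6] w -0.0001 q [ 0.1   0.5  -0.13  0.94  0.01  1.21]
lid 2647 phi 1.847 0.0919
side orange 20 [[-23.5, 9.1], [24.5, 21.3]] ((0.46982574462890625, 15.324420928955078), (47.76864242553711, 10.143768310546875), 3.5035452842712402)
side book 108 [[-35.0, -139.6], [47.7, 8.5]] ((6.549350738525391, -65.51731872558594), (82.68196868896484, 147.8974151611328), 0.3206305205821991)
top orange 1 [[43.0, -104.9], [43.0, -104.9]] ((42.987491607666016, -104.89730834960938), (0.0, 0.0), 0.0)
top book 154 [[-56.0, -139.8], [47.1, 5.3]] ((-4.474193572998047, -67.22135162353516), (103.12831115722656, 145.12269592285156), 0.028187626972794533)
Fy 5.853515197491698
```

arm_command:
  increments:
    - {"dx":-0.15,"dy":0,"dz":0,"wx":0,"wy":0,"wz":0,"grip":0}
    - {"dx":-0.3,"dy":0,"dz":0,"wx":0,"wy":0,"wz":0,"grip":0}
    - {"dx":-0.4,"dy":0,"dz":0,"wx":0,"wy":0,"wz":0,"grip":0}
    - {"dx":-0.5,"dy":0,"dz":0,"wx":0,"wy":0,"wz":0,"grip":0}
    - {"dx":-0.6,"dy":0,"dz":0,"wx":0,"wy":0,"wz":0,"grip":0}
    - {"dx":-0.65,"dy":0,"dz":0,"wx":0,"wy":0,"wz":0,"grip":0}

```text
clock: 12.95
eef_pos: [0.5602, 0.0501, 0.0452]
tool_rot: [0.528, 0.849, 0.003, -0.0]
ft_force: [-2.0, 5.2, 2.2]
grip_width: 0.0002
grasp_force: 3.3
```

```bash
python3 -c "
from h import *
state(); print('Fy',monitor.get_obs()['ft_force']@ey)"
```

```text
t 12.95 stz mm [ 0.7 28.3 45.2] tau 1.566 F [-2.   5.2  2.2] w 0.0002 q [ 0.09  0.51 -0.12  0.94  0.01  1.2 ]
Fy 5.54463594672396
```

Creeping in now, in small steps, watching for the force to rise.

arm_command:
  increments:
    - {"dx":-0.05,"dy":0,"dz":0,"wx":0,"wy":0,"wz":0,"grip":0}
    - {"dx":-0.1,"dy":0,"dz":0,"wx":0,"wy":0,"wz":0,"grip":0}
    - {"dx":-0.15,"dy":0,"dz":0,"wx":0,"wy":0,"wz":0,"grip":0}
    - {"dx":-0.2,"dy":0,"dz":0,"wx":0,"wy":0,"wz":0,"grip":0}

```text
clock: 13.35
eef_pos: [0.5609, 0.0487, 0.0453]
tool_rot: [0.528, 0.849, 0.003, -0.001]
ft_force: [-3.9, 7.4, 3.2]
grip_width: 0.0001
grasp_force: 4.2
```

```bash
python3 -c "
from h import *
state(); print('Fy',monitor.get_obs()['ft_force']@ey)"
```

```text
t 13.35 stz mm [ 0.8 26.7 45.3] tau 1.566 F [-3.9  7.4  3.2] w 0.0001 q [ 0.08  0.51 -0.12  0.94  0.01  1.2 ]
Fy 8.322478402615184
```

arm_command:
  increments:
    - {"dx":-0.04,"dy":0,"dz":0,"wx":0,"wy":0,"wz":0,"grip":0}
    - {"dx":-0.08,"dy":0,"dz":0,"wx":0,"wy":0,"wz":0,"grip":0}
    - {"dx":-0.08,"dy":0,"dz":0,"wx":0,"wy":0,"wz":0,"grip":0}

```text
clock: 13.65
eef_pos: [0.5609, 0.0486, 0.0453]
tool_rot: [0.528, 0.849, 0.004, -0.001]
ft_force: [-4.3, 9.3, 3.5]
grip_width: 0.0
grasp_force: 4.7
```

```bash
python3 -c "
from h import *
state(); print('Fy',monitor.get_obs()['ft_force']@ey)"
```

```text
t 13.65 stz mm [ 0.7 26.7 45.3] tau 1.566 F [-4.3  9.3  3.5] w 0.0 q [ 0.08  0.51 -0.12  0.95  0.01  1.2 ]
Fy 10.238310758611046
```

The tool has stopped at t=26.7 while the force keeps rising, so the book is nipped. I'll press to about 16 N and hold.

arm_command:
  increments:
    - {"dx":-0.08,"dy":0,"dz":0,"wx":0,"wy":0,"wz":0,"grip":0}
    - {"dx":-0.16,"dy":0,"dz":0,"wx":0,"wy":0,"wz":0,"grip":0}
    - {"dx":-0.24,"dy":0,"dz":0,"wx":0,"wy":0,"wz":0,"grip":0}
    - {"dx":-0.24,"dy":0,"dz":0,"wx":0,"wy":0,"wz":0,"grip":0}
    - {"dx":-0.24,"dy":0,"dz":0,"wx":0,"wy":0,"wz":0,"grip":0}
    - {"dx":-0.24,"dy":0,"dz":0,"wx":0,"wy":0,"wz":0,"grip":0}

```text
clock: 14.25
eef_pos: [0.5609, 0.0486, 0.0453]
tool_rot: [0.527, 0.85, 0.005, -0.003]
ft_force: [-6.8, 14.0, 5.1]
grip_width: 0.0003
grasp_force: 7.7
```

```bash
python3 -c "
from look import *
look('x',False); print('Fy',monitor.get_obs()['ft_force']@ey)"
```

```text
t 14.25 stz mm [ 0.7 26.7 45.3] tau 1.566 F [-6.8 14.   5.1] w 0.0003 q [ 0.08  0.51 -0.11  0.95  0.01  1.19]
lid 2702 phi 1.848 0.0917
side orange 19 [[-25.0, 0.9], [21.5, 12.9]] ((-1.892202377319336, 7.106929779052734), (46.567630767822266, 9.553616523742676), 3.822420597076416)
side book 103 [[-35.0, -140.1], [48.8, -1.1]] ((6.8533935546875, -70.63752746582031), (83.23274230957031, 139.151123046875), 0.3206305205821991)
top orange 1 [[42.2, -74.6], [42.2, -74.6]] ((42.23745346069336, -74.559326171875), (0.0, 0.0), 0.0)
top book 149 [[-56.1, -148.4], [47.2, -8.0]] ((-4.451927185058594, -78.2005615234375), (140.25331115722656, 103.34588623046875), 89.8534164428711)
Fy 15.646217170434852
```

arm_command:
  increments:
    - {"dx":-0.05,"dy":0,"dz":0,"wx":0,"wy":0,"wz":0,"grip":0}
    - {"dx":-0.05,"dy":0,"dz":0,"wx":0,"wy":0,"wz":0,"grip":0}
    - {"dx":-0.05,"dy":0,"dz":0,"wx":0,"wy":0,"wz":0,"grip":0}
    - {"dx":0.2,"dy":0,"dz":0,"wx":0,"wy":0,"wz":0,"grip":0}
    - {"dx":0.5,"dy":0,"dz":0,"wx":0,"wy":0,"wz":0,"grip":0}
    - {"dx":1.2,"dy":0,"dz":0,"wx":0,"wy":0,"wz":0,"grip":0}
    - {"dx":2.2,"dy":0,"dz":0,"wx":0,"wy":0,"wz":0,"grip":0}
    - {"dx":2.2,"dy":0,"dz":-4,"wx":0,"wy":0,"wz":0,"grip":0}
    - {"dx":2.2,"dy":0,"dz":-9,"wx":0,"wy":0,"wz":0,"grip":0}
    - {"dx":2.2,"dy":0,"dz":-14,"wx":0,"wy":0,"wz":0,"grip":0}

```text
clock: 15.35
eef_pos: [0.5519, 0.0636, 0.1862]
tool_rot: [0.529, 0.849, 0.002, 0.0]
ft_force: [0.0, -0.0, -0.4]
grip_width: -0.0001
grasp_force: 0.0
```

arm_command:
  increments:
    - {"dx":4.5,"dy":-2,"dz":-4,"wx":0,"wy":0,"wz":0,"grip":0}
    - {"dx":9,"dy":-4,"dz":-5,"wx":0,"wy":0,"wz":0,"grip":0}
    - {"dx":13.5,"dy":-6,"dz":-5,"wx":0,"wy":0,"wz":0,"grip":0}
    - {"dx":18,"dy":-8,"dz":-5,"wx":0,"wy":0,"wz":0,"grip":0}
    - {"dx":22,"dy":-10,"dz":-5,"wx":0,"wy":0,"wz":0,"grip":0}
    - {"dx":22,"dy":-10,"dz":-5,"wx":0,"wy":0,"wz":0,"grip":0}

```text
clock: 15.95
eef_pos: [0.3619, 0.2189, 0.2354]
tool_rot: [0.526, 0.85, 0.003, 0.0]
ft_force: [0.1, 0.3, 1.0]
grip_width: 0.0001
grasp_force: 0.0
```

```bash
python3 look.py l2
```

```text
t 15.95 stz mm [-103.3  267.1  235.4] tau 1.566 F [0.1 0.3 1. ] w 0.0001 q [ 0.54  0.08 -0.18  1.31  0.    1.65]
lid 4017 phi 1.848 0.0918
side orange 22 [[-31.1, -1.0], [25.6, 14.2]] ((-2.6403045654296875, 5.919878959655762), (56.94195556640625, 14.1350679397583), 2.49965763092041)
side book 105 [[-33.7, -140.1], [48.8, 0.2]] ((7.278530120849609, -70.05907440185547), (82.49969482421875, 140.25888061523438), 0.2532631456851959)
top orange 36 [[-23.1, -1.5], [24.4, 6.6]] ((0.6532211303710938, 2.365213394165039), (7.910107135772705, 47.515689849853516), 89.19694519042969)
top book 158 [[-56.0, -148.4], [47.1, 0.5]] ((-4.487758636474609, -73.91699981689453), (102.98789978027344, 149.12452697753906), 0.14581039547920227)
```

View pics/l2.png

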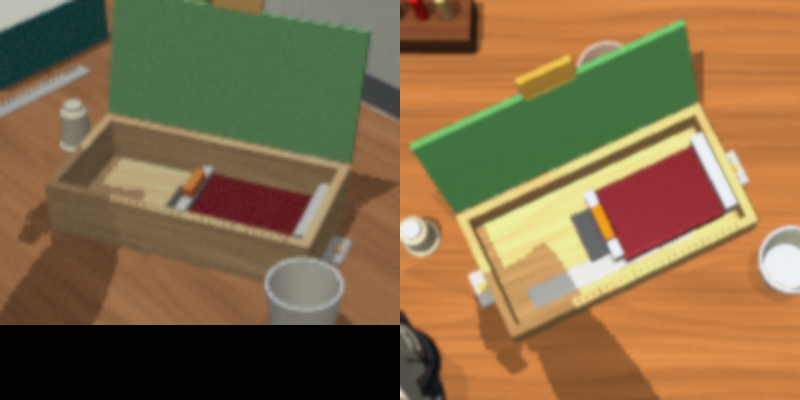

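The crop shows the lid resting on its stop at 1.848 rad. The book spans t≈-148..0 mm, squared to 0.15° and nipped between both jaws, and the bystanders near the case look undisturbed.

```bash
python3 -c "
from workcell import job
print(job.job_done())"
```

```text
the job is handed in; nothing more can be done
None
```

The job is handed in: the lid rests open on its stop (about 1.85 rad), the maroon book is nipped squarely between the jaws after a press of about 16 N, and the arm was clear of everything at about 16 s of the 64 s allowed.

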